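# Pack the slim tin into the spice rack and close the stop up snug

### The job

Put the slim red tin into the spice rack: slide the rack's end stop back to make room, lift the tin out of its caddy, stand it on the bare worktop and let go (there is no room for fingers at its broad faces in the rack, so it must be taken anew the other way), then stand it in the rack, in the gap between the last jar and the stop, broad face towards the jars. Then push the stop up until jars and tin stand snug against the end wall with no gaps, everything upright, and leave the other things where they are.

Things in the scene. Friction and masses are not known exactly. Their poses are not given: they have to be found in the camera images.
- spice_rack: low wooden rack fixed to the worktop: base 92 (x) by 254 (y) by 12 thick; the row runs along its y. Origin at the centre of the underside; floor for the jars 12 above it. Fixed end wall at the -y end, inner face at y = -115, top at 110. Steel rails along front and back, inner faces at x = -29 and +29, tops 32 above the origin; the row stands between them. Its yaw is within about 0.25 rad of zero
- stop (a joint): sliding end stop of the rack, a wooden plate 8 thick, 50 wide, top 109 above the worktop: 0 to 0.056 m, growing along rack +y, away from the end wall. Inner face at rack y = 0.010 m + value. Needs about 2.5 N, stays where left. At about 0.014 it touches the three jars alone, at about 0.0415 jars and tin are snug; fully back (0.056) the gap beside the jars is 38 to 42 mm
- stop_face (a point): middle of the stop's inner face (towards the jars); axes as the rack's
- stop_grip (a point): on the upright black round grip of the stop, diameter 20, which stands 36 mm outside (rack +y) of the inner face; this point is on its axis 82 above the worktop, 30 below its top at 112
- slim_tin: the slim red rectangular tin with steel lid and cream labels: 28 (its x, across the broad faces) by 50 (its y, across the narrow sides), 95 tall; body 88, lid slightly smaller above. 0.15 kg. Origin at the centre of the underside. Starts standing in the caddy, its axes along the caddy's give or take a half turn
- caddy: wooden caddy fixed to the worktop, 56 (x) by 80 (y): floor 8 above its underside (origin at the centre of that), end cheeks 34 deep (x) whose inner faces are at y = -28 and +28 and whose tops are at 98; they cover the tin's narrow sides, so here only the broad faces can be gripped. Low rods along front and back at x = -20.5 and +20.5, tops at 20
- jar_red: round glass spice jar with brick-red contents and a steel lid, 46 across the lid, 99 tall, 0.16 kg, origin at the centre of its underside; stands in the rack
- jar_yellow: the same jar with mustard-yellow contents
- jar_cream: the same jar with cream contents; the three jars stand in a row from the end wall in any order
- lemon: bystander: a yellow lemon, 71x53x51 (mm); leave it alone
- salt_shaker: bystander: glass shaker with white salt and a grey cap, 44 across, 90 tall (mm); leave it alone
- pepper_shaker: bystander: glass shaker with dark pepper and a grey cap, 44 across, 90 tall (mm); leave it alone
- kitchen_timer: bystander: red and white round timer, 65 across, 52 tall (mm); leave it alone
- orange_mug: bystander: orange mug with a handle, 81x120, 101 tall (mm); leave it alone
- water_glass: bystander: clear water glass, 74 across, 148 tall (mm); leave it alone
- tomato_tin: bystander: squat round food tin, 75 across, 58 tall (mm); leave it alone

How it is judged:
On the way, in this order (a step that is already met when the one before it is completed fails the run):
1. the tin stands upright on the bare worktop, let go (angle between slim_tin's own z axis and vertical below 0.1 rad and height (world z) of slim_tin below 0.005 m and contact force between the fingers and slim_tin below 0.1 N and linear speed of slim_tin below 0.03 m/s), for 0.2 s.
2. the tin stands on the rack's floor between the last jar and the stop, broad face towards the jars, let go (angle between slim_tin's own z axis and vertical below 0.1 rad and z of slim_tin in the frame of spice_rack between 0.008 and 0.017 m and x of slim_tin in the frame of spice_rack between -0.01 and 0.01 m and angle between the x axis of slim_tin and the y axis of spice_rack, either way round below 0.15 rad and y of slim_tin in the frame of spice_rack above -0.12 m and y of slim_tin in the frame of stop_face between -0.035 and -0.008 m and contact force between the fingers and slim_tin below 0.1 N and linear speed of slim_tin below 0.03 m/s), for 0.2 s.
At the end, for the whole second after the job is handed in: The tin stands let go and at rest on the rack's floor, upright (0.1 rad) and square to the row (0.15 rad), between the last jar and the stop; the three jars stand upright (0.12 rad) in the rack; the stop is snug: joint below 0.0455 m, at most about 3 mm of slack in the row (all of step 2 and angle between each of jar_red, jar_yellow, jar_cream's own z axis and vertical below 0.12 rad and z of jar_red in the frame of spice_rack between 0.006 and 0.02 m and x of jar_red in the frame of spice_rack between -0.02 and 0.02 m and y of each of jar_red, jar_yellow, jar_cream in the frame of spice_rack above -0.12 m and y of each of jar_red, jar_yellow, jar_cream in the frame of stop_face below -0.01 m and z of jar_yellow in the frame of spice_rack between 0.006 and 0.02 m and x of jar_yellow in the frame of spice_rack between -0.02 and 0.02 m and z of jar_cream in the frame of spice_rack between 0.006 and 0.02 m and x of jar_cream in the frame of spice_rack between -0.02 and 0.02 m and value of joint stop below 0.0455 m); the robot touches nothing.
It fails at once if a bystander is shifted by more than 3 cm or tipped (distance of any of lemon, salt_shaker, pepper_shaker, kitchen_timer, orange_mug, water_glass, tomato_tin from where it was at the start of the episode above 0.03 m or angle between any of salt_shaker, pepper_shaker, kitchen_timer, orange_mug, water_glass, tomato_tin's own z axis and vertical above 0.5 rad).
It fails at once if a jar is tipped over or taken out of the rack (angle between any of jar_red, jar_yellow, jar_cream's own z axis and vertical above 0.4 rad or z of any of jar_red, jar_yellow, jar_cream in the frame of spice_rack above 0.05 m).
It fails at once if the tin is toppled (angle between slim_tin's own z axis and vertical above 0.9 rad).
It also fails if it takes over 69 s, if anything falls off the work surface, if the arm or the gripper's body presses on something with over 40 N, if the wrist force passes 120 N, or if a joint passes its speed limit or range.

### The arm

A 6-joint arm with a two-finger parallel gripper is mounted at the origin on a cart in front of the work surface, level with it; the furniture and walls round the work are solid. World frame = base frame: x ahead of the robot, y to its left, z up, the work surface at z = 0. Lengths are in m, angles in rad, forces in N, time in s.
With the tool pointing down it reaches from about 0.35 to 0.925 m from the base axis. Payload 6.4 kg.
Tool frame: the origin (TCP) lies at the very end of the fingers, on their centre line; the grasp point (between the pads) lies 19 mm behind it; z points along the fingers, y is the line along which they close (so a half turn about z gives the same grasp; the last joint's range is limited). The gripper opens to 85 mm and grips with 20 to 120 N. Pads are 22 mm wide; open, the fingers measure 114 mm over their backs; the gripper's body (76 mm by 85 mm) begins 54 mm behind the grasp point. The pads swing forward as they close: fully open they stand 13 mm farther back than shut.
Start: joints at [-1.465, 0.245, 1.558, -0, 1.339, -0.174], TCP at [0.18, -0.625, 0.231] pointing down, gripper open.
Joint ranges: [-3.13, 3.13], [-1.02, 2.26], [0.13, 2.54], [-0.95, 4.09], [0.21, 2.88], [-2.74, 2.74]. Speed limits (rad/s): [2.57, 2.57, 3.14, 3.14, 3.14, 3.14].

### API

Orientations are given as a unit quaternion [x, y, z, w].
In Python, from cell import status, imaging, r gives the robot as it stands. The module is installed in compiled form; this text tells all that it offers.
- The arm moves only by the tool apply_moves, never from a script. Its argument "plan" is a list of rows, each an object of numbers: "dx", "dy", "dz": the shift along the tool's x, y, z in cm; "yaw": the turn about the tool's z in rad. In form: [{"dx": .., "dy": .., "dz": .., "yaw": ..}, ...]. A call has 1 to 20 rows; each row shifts and turns the commanded pose from where the row before left it, along the tool's axes as they then stand; what a row does not reach is not made up. A row lasts 1/10 s, in which the tool goes at most 50 mm and 8.59 degrees, less where a joint would pass 70% of its speed; a pose out of reach is approached as far as the arm can. A call is refused whole if a number of a shift passes 5 or a number of a turn 0.15, either way. A call with a gripper value outside its range is refused whole. "hand" is the opening, from 0 (shut) to 1 (fully open), set as the call begins (left out, the last holds). The fingers move at their own pace and stop on an object; "squeeze" is the grip in N (left out, the last holds). Time passes only in rows, so rows that do not move let the fingers close. It gives the time, the measured TCP pose, the force, the opening and the grip force at its end, in the units of the state.
- status.observe(): the state, without advancing time (a new reading comes with each control period).
- imaging.camera(name): name is "scene" or "top" or "wrist"; returns a dict with "img" (420x560x3 uint8, red, green, blue), "K" (3x3 intrinsics, pixels), "dist" ([k1, k2, p1, p2, k3] as OpenCV has them; the pictures are not rectified), "rvec" (rotation vector, rad) and "tvec" (3), from world to camera coordinates, as OpenCV has them; the wrist camera has in their place "mount" (4x4, takes a point from camera to tool coordinates, whose origin is the TCP and whose axes are the flange's). Camera axes: x right, y down, z forward; pixel columns grow to the right and rows downward; lengths in m; the calibration is good to about 2 mm. A picture is of the moment at which its call begins: read the wrist's pose just before it. There is no depth.
- r.sign_off(): hands the job in; it is judged then, once.
The state is a dict: "t": time; "joint_positions": joint angles; "dq": joint speeds; "tau": joint torques, N m; "tool_pos": TCP position; "ee_rot": TCP orientation; "wrist_force": force on the tool from outside, world axes, zero at the start; "ft_torque": the same for the moment, N m; "finger_gap": finger opening in m; "grasp_force": force on a finger pad.
Only numpy, scipy, OpenCV 4.12 (cv2) and the standard library are available. Lean on these libraries where they do the work, as an engineer would, in place of code of your own. Each camera call takes 0.05 s, during which the arm holds its last target. There are 200 camera calls.

## Working session

There is one attempt and no reset: what is moved stays moved. The work goes in short steps, Python scripts to look and compute and a tool call to move; the robot and the scene stay as the last step left them, time stands still between calls to the robot, and variables do not carry over. Pictures are saved under pics/ and viewed, at most 12 in all, crops included, and the job is handed in when it is done.

Besides the shell and the picture viewer there is one more tool, called by a JSON object that holds its "method" and its "body". apply_moves: Moves the arm, as the interface text tells. Its arguments: {"type":"object","properties":{"plan":{"type":"array"},"hand":{"type":"number"},"squeeze":{"type":"number"}},"required":["plan"]}

```bash
mkdir -p pics; cat > h.py <<'E'
import numpy as np, cv2
from cell import status, imaging, r
from scipy.spatial.transform import Rotation as R
def cam(n):
    s=status.observe(); c=imaging.camera(n)
    if n=='wrist':
        T=np.eye(4);T[:3,:3]=R.from_quat(s['ee_rot']).as_matrix();T[:3,3]=s['tool_pos']
        W=np.linalg.inv(T@np.array(c['mount']))
        c['rvec']=cv2.Rodrigues(W[:3,:3])[0];c['tvec']=W[:3,3]
    return c
def pix(c,P):
    return cv2.projectPoints(np.float64(P).reshape(-1,1,3),np.float64(c['rvec']),np.float64(c['tvec']),np.float64(c['K']),np.float64(c['dist']))[0].reshape(-1,2)
def world(c,uv,z):
    uv=np.float64(uv).reshape(-1,1,2)
    n=cv2.undistortPoints(uv,np.float64(c['K']),np.float64(c['dist'])).reshape(-1,2)
    M=cv2.Rodrigues(np.float64(c['rvec']))[0];o=-M.T@np.ravel(c['tvec'])
    d=np.c_[n,np.ones(len(n))]@M
    return o+d*((z-o[2])/d[:,2])[:,None]
def save(c,n,crop=None,s=1):
    im=c['img'][:,:,::-1]
    if crop: im=im[crop[1]:crop[3],crop[0]:crop[2]]
    cv2.imwrite('pics/'+n,cv2.resize(im,None,fx=s,fy=s,interpolation=cv2.INTER_CUBIC))
E
python3 - <<'E'
from h import *
import pickle
t=cam('top');s=cam('scene');pickle.dump((t,s),open('c0.pkl','wb'))
save(t,'top.png',s=1.4);save(s,'scene.png',s=1.4)
for c in (t,s):
    M=cv2.Rodrigues(np.float64(c['rvec']))[0];print(-M.T@np.ravel(c['tvec']),M[2],c['K'][0][0])
o=status.observe();print(o['tool_pos'],o['ee_rot'],o['finger_gap'],o['t'],R.from_quat(o['ee_rot']).as_matrix())
print(imaging.camera('wrist')['mount'])
E
```

```text
[0.34775763 0.08536943 1.3038972 ] [ 0.15144834  0.01741671 -0.98831172] 392.9581304523119
[-0.29558763  0.79210309  1.37411152] [ 0.5001803  -0.40681502 -0.76440906] 531.8607530812947
[ 0.17944928 -0.62420936  0.23029163] [ 9.90229406e-01  1.39445095e-01  1.36318436e-05 -8.87776541e-04] 0.0855531332140674 0.1 [[ 9.61110130e-01  2.76165292e-01 -2.20594864e-04]
 [ 2.76165243e-01 -9.61108555e-01  1.76200666e-03]
 [ 2.74589473e-04 -1.75440309e-03 -9.99998423e-01]]
[[ 2.73117158e-04 -9.45496959e-01 -3.25630812e-01  8.41475090e-02]
 [ 9.99999912e-01  1.54693212e-04  3.89567473e-04  1.00342818e-03]
 [-3.17961985e-04 -3.25630890e-01  9.45496918e-01 -1.43556849e-01]
 [ 0.00000000e+00  0.00000000e+00  0.00000000e+00  1.00000000e+00]]
```

View pics/top.png

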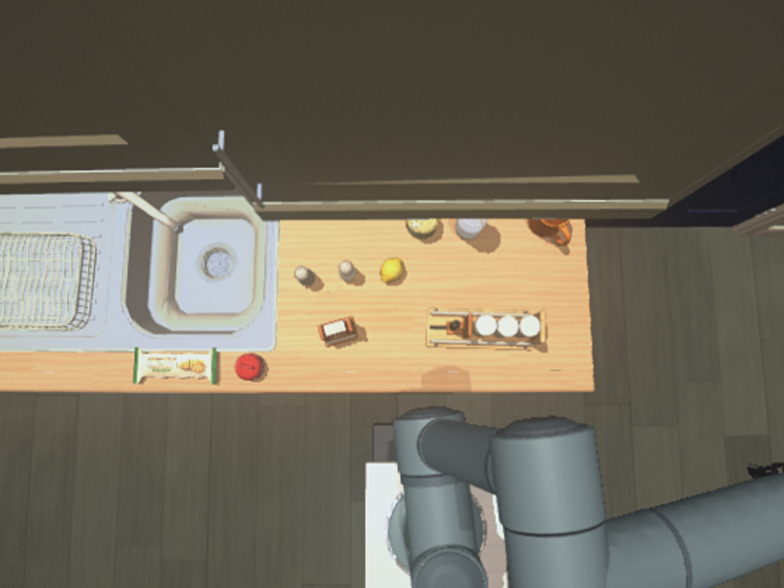

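View pics/scene.png

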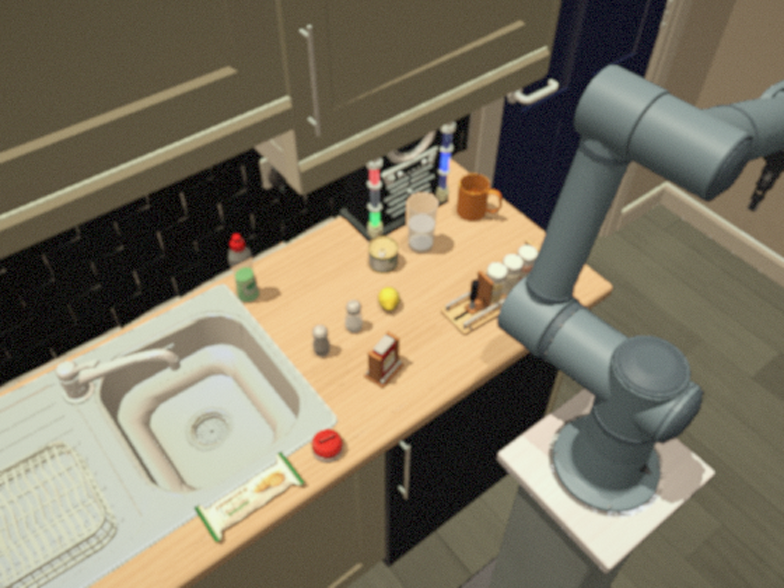

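The top view (1.4x) shows the caddy with the tin at about (338,330), and the rack spanning x 427–545, y 308–348. The three white lids are at (486/508/530, 326), and the stop and its black grip are near (456,325). The bystanders lie further back, and the timer is at (249,367).

```bash
python3 - <<'E'
from h import *
import pickle
t,s=pickle.load(open('c0.pkl','rb'))
f=lambda n,uv,z:print(n,world(t,np.array(uv)/1.4,z).round(3).tolist())
f('tin',[[337,328]],.103);f('jars',[[486,325],[508,326],[530,326]],.111);f('grip',[[456,325]],.112)
f('rackcorners',[[428,309],[427,347],[545,347]],.012)
f('caddy top corners',[[318,323],[352,317],[357,338],[324,346]],.05)
f('by',[[305,270],[347,268],[391,269],[249,365]],.06)
f('cab',[[450,205]],.5)
E
```

```text
tin [[0.454, 0.216, 0.103]]
jars [[0.458, -0.108, 0.111], [0.455, -0.156, 0.111], [0.455, -0.204, 0.111]]
grip [[0.458, -0.043, 0.112]]
rackcorners [[0.505, 0.011, 0.012], [0.416, 0.015, 0.012], [0.414, -0.261, 0.012]]
caddy top corners [[0.47, 0.266, 0.05], [0.483, 0.188, 0.05], [0.435, 0.176, 0.05], [0.417, 0.251, 0.05]]
by [[0.592, 0.296, 0.06], [0.596, 0.199, 0.06], [0.593, 0.098, 0.06], [0.374, 0.42, 0.06]]
cab [[0.604, 0.003, 0.5]]
```

{"method": "apply_moves", "body": {"plan": [{"dx":3.2,"dy":-3.5},{"dx":3.2,"dy":-3.5},{"dx":3.2,"dy":-3.5},{"dx":3.2,"dy":-3.5},{"dx":3.2,"dy":-3.5},{"dx":3.2,"dy":-3.5},{"dx":3.2,"dy":-3.5},{"dx":3.2,"dy":-3.5},{"dx":3.2,"dy":-3.5},{"dx":3.2,"dy":-3.5},{"dx":3.2,"dy":-3.5},{"dx":3.2,"dy":-3.5},{"dx":3.2,"dy":-3.5}]}}

```text
$.plan[0]: bad value
```

{"method": "apply_moves", "body": {"plan": [{"yaw":-0.14},{"yaw":-0.14},{"yaw":-0.14},{"yaw":-0.14},{"yaw":-0.14},{"yaw":-0.14},{"yaw":-0.14},{"yaw":-0.14},{"yaw":-0.14},{}]}}

```text
$.plan[0]: bad value
```

```bash
python3 - <<'E'
from h import *
o=status.observe();print(o['tool_pos'],R.from_quat(o['ee_rot']).as_matrix()[:,0],o['t'],o['wrist_force'])
import pickle
c=cam('wrist');t=cam('top');pickle.dump((c,t),open('c1.pkl','wb'));save(c,'w1.png',s=1.4)
E
```

```text
[ 0.17946799 -0.62428177  0.23040736] [9.61113293e-01 2.76154246e-01 2.64080149e-04] 0.15 [-0.33031282  0.00607298  0.0887053 ]
```

View pics/w1.png

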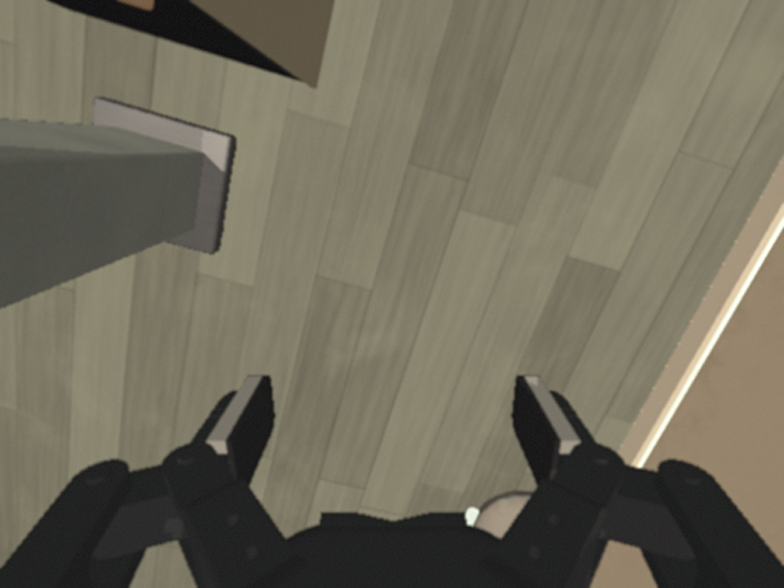

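The arm hasn't moved: the picture shows only the floor and the fingers at the bottom. Every row seems to need all four numbers.

{"method": "apply_moves", "body": {"plan": [{"dx":3.2,"dy":-3.5,"dz":0,"yaw":0},{"dx":3.2,"dy":-3.5,"dz":0,"yaw":0},{"dx":3.2,"dy":-3.5,"dz":0,"yaw":0},{"dx":3.2,"dy":-3.5,"dz":0,"yaw":0},{"dx":3.2,"dy":-3.5,"dz":0,"yaw":0},{"dx":3.2,"dy":-3.5,"dz":0,"yaw":0},{"dx":3.2,"dy":-3.5,"dz":0,"yaw":0},{"dx":3.2,"dy":-3.5,"dz":0,"yaw":0},{"dx":3.2,"dy":-3.5,"dz":0,"yaw":0},{"dx":3.2,"dy":-3.5,"dz":0,"yaw":0},{"dx":3.2,"dy":-3.5,"dz":0,"yaw":0},{"dx":3.2,"dy":-3.5,"dz":0,"yaw":0},{"dx":3.2,"dy":-3.5,"dz":0,"yaw":0}]}}

```text
t: 1.55
tool_pos: [0.4542, -0.0706, 0.2315]
ee_rot: [0.99, 0.139, 0.0, 0.0]
wrist_force: [0.5, -0.4, -0.1]
finger_gap: 0.0854
grasp_force: 0.0
```

{"method": "apply_moves", "body": {"plan": [{"dx":0,"dy":0,"dz":0,"yaw":-0.14},{"dx":0,"dy":0,"dz":0,"yaw":-0.14},{"dx":0,"dy":0,"dz":0,"yaw":-0.14},{"dx":0,"dy":0,"dz":0,"yaw":-0.14},{"dx":0,"dy":0,"dz":0,"yaw":-0.14},{"dx":0,"dy":0,"dz":0,"yaw":-0.14},{"dx":0,"dy":0,"dz":0,"yaw":-0.14},{"dx":0,"dy":0,"dz":0,"yaw":-0.14},{"dx":0,"dy":0,"dz":0,"yaw":-0.14},{"dx":0,"dy":0,"dz":0,"yaw":0}]}}

```text
t: 2.55
tool_pos: [0.4536, -0.0725, 0.2313]
ee_rot: [0.718, 0.696, -0.0, -0.0]
wrist_force: [0.6, 0.5, 0.9]
finger_gap: 0.0855
grasp_force: 0.0
```

```bash
python3 - <<'E'
from h import *
o=status.observe();print(o['tool_pos'],R.from_quat(o['ee_rot']).as_matrix()[:,0],o['t'],o['wrist_force'])
import pickle
c=cam('wrist');pickle.dump(c,open('c1.pkl','wb'));save(c,'w2.png',s=1.4)
E
```

```text
[ 0.45359683 -0.07250144  0.23125833] [3.12997952e-02 9.99510041e-01 2.27642391e-05] 2.55 [0.62899527 0.48931591 0.88992048]
```

View pics/w2.png

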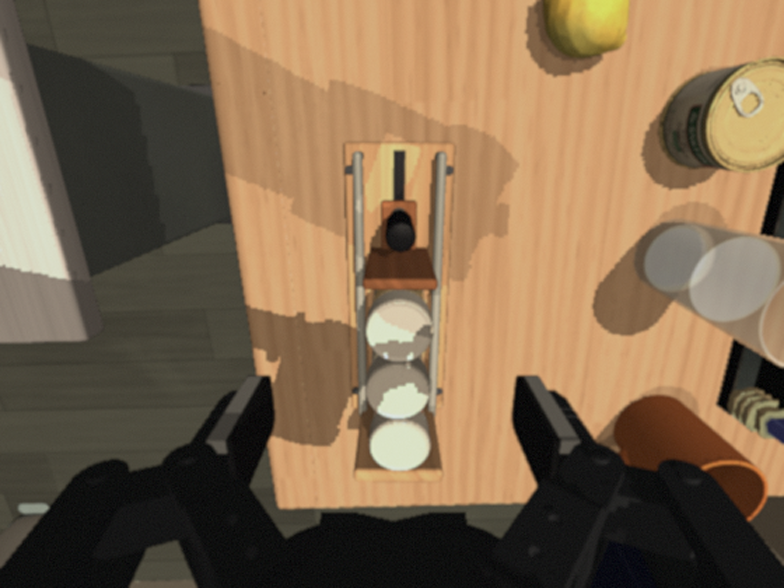

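The wrist view shows the whole rack. The base's far corners are at (345,142) and (453,143), the black grip's top is at (400,235), the stop's top inner edge at y≈287 from 363 to 437, and the lids are at (399,329), (398,390) and (400,444).

```bash
python3 - <<'E'
from h import *
import pickle
c=pickle.load(open('c1.pkl','rb'))
f=lambda n,uv,z:print(n,world(c,np.array(uv)/1.4,z).round(4).tolist())
f('base end',[[345,143],[453,144]],.012)
f('grip top',[[400,236]],.112)
f('stop edge top (inner?)',[[363,278],[437,278],[363,287],[437,287]],.109)
f('jars',[[399,329],[398,390],[400,444]],.111)
f('rails end',[[358,156],[440,156]],.03)
f('rails low',[[359,300],[437,300]],.03)
im=c['img'].astype(int);g=im.max(2)
ys,xs=np.where(g[140:190,265:305]<45);print(xs.min()+265,xs.max()+265,ys.min()+140,ys.max()+140,xs.mean()+265)
E
```

```text
base end [[0.4181, 0.0146, 0.012], [0.5059, 0.0111, 0.012]]
grip top [[0.4596, -0.0429, 0.112]]
stop edge top (inner?) [[0.4345, -0.0708, 0.109], [0.4834, -0.0724, 0.109], [0.4342, -0.0771, 0.109], [0.4834, -0.0786, 0.109]]
jars [[0.4573, -0.1075, 0.111], [0.4554, -0.1555, 0.111], [0.4556, -0.2026, 0.111]]
rails end [[0.4295, 0.0045, 0.03], [0.4934, 0.0025, 0.03]]
rails low [[0.4234, -0.115, 0.03], [0.4915, -0.1171, 0.03]]
276 295 140 179 284.83371298405467
```

{"method": "apply_moves", "body": {"plan": [{"dx":2.9,"dy":0.5,"dz":0,"yaw":0},{"dx":0,"dy":0,"dz":4.2,"yaw":0},{"dx":0,"dy":0,"dz":4.2,"yaw":0},{"dx":0,"dy":0,"dz":4.2,"yaw":0},{"dx":0,"dy":0,"dz":4.2,"yaw":0},{"dx":0,"dy":0,"dz":0,"yaw":0}]}}

```text
t: 3.2
tool_pos: [0.4547, -0.042, 0.0579]
ee_rot: [0.719, 0.695, -0.003, -0.006]
wrist_force: [0.1, 0.3, -0.2]
finger_gap: 0.0859
grasp_force: 0.0
```

{"method": "apply_moves", "body": {"plan": [{"dx":0,"dy":0,"dz":0,"yaw":0},{"dx":0,"dy":0,"dz":0,"yaw":0},{"dx":0,"dy":0,"dz":0,"yaw":0},{"dx":0,"dy":0,"dz":0,"yaw":0},{"dx":0,"dy":0,"dz":0,"yaw":0},{"dx":0,"dy":0,"dz":0,"yaw":0}], "hand": 0, "squeeze": 25}}

```text
t: 3.8
tool_pos: [0.4593, -0.044, 0.0648]
ee_rot: [0.718, 0.696, -0.001, -0.0]
wrist_force: [-7.6, 0.1, 10.8]
finger_gap: 0.0196
grasp_force: 25.1
```

{"method": "apply_moves", "body": {"plan": [{"dx":0.6,"dy":0,"dz":0,"yaw":0},{"dx":0.6,"dy":0,"dz":0,"yaw":0},{"dx":0.6,"dy":0,"dz":0,"yaw":0},{"dx":0.6,"dy":0,"dz":0,"yaw":0},{"dx":0.6,"dy":0,"dz":0,"yaw":0},{"dx":0.2,"dy":0,"dz":0,"yaw":0},{"dx":0,"dy":0,"dz":0,"yaw":0}]}}

```text
t: 4.5
tool_pos: [0.4604, -0.0118, 0.0648]
ee_rot: [0.718, 0.696, -0.001, -0.0]
wrist_force: [-7.6, 0.6, 11.2]
finger_gap: 0.0193
grasp_force: 25.1
```

Not at the limit yet (no reaction force), so I'll keep pulling.

{"method": "apply_moves", "body": {"plan": [{"dx":0.3,"dy":0,"dz":0,"yaw":0},{"dx":0.3,"dy":0,"dz":0,"yaw":0},{"dx":0.2,"dy":0,"dz":0,"yaw":0}]}}

```text
t: 4.8
tool_pos: [0.4606, -0.0091, 0.0647]
ee_rot: [0.716, 0.698, -0.005, 0.004]
wrist_force: [-10.0, -30.8, 3.7]
finger_gap: 0.0195
grasp_force: 24.6
```

{"method": "apply_moves", "body": {"plan": [{"dx":0,"dy":0,"dz":0,"yaw":0},{"dx":0,"dy":0,"dz":0,"yaw":0},{"dx":0,"dy":0,"dz":0,"yaw":0},{"dx":0,"dy":0,"dz":0,"yaw":0},{"dx":0,"dy":0,"dz":-4.2,"yaw":0},{"dx":0,"dy":0,"dz":-4.2,"yaw":0},{"dx":0,"dy":0,"dz":-4.2,"yaw":0},{"dx":0,"dy":0,"dz":-4.2,"yaw":0},{"dx":4.4,"dy":-0.3,"dz":0,"yaw":0},{"dx":4.4,"dy":-0.3,"dz":0,"yaw":0},{"dx":4.4,"dy":-0.3,"dz":0,"yaw":0},{"dx":4.4,"dy":-0.3,"dz":0,"yaw":0},{"dx":4.4,"dy":-0.3,"dz":0,"yaw":0},{"dx":0,"dy":0,"dz":0,"yaw":-0.12},{"dx":0,"dy":0,"dz":0,"yaw":-0.12},{"dx":0,"dy":0,"dz":0,"yaw":0},{"dx":0,"dy":0,"dz":0,"yaw":0}], "hand": 1}}

```text
t: 6.5
tool_pos: [0.4525, 0.2167, 0.2312]
ee_rot: [0.63, 0.776, -0.0, -0.0]
wrist_force: [0.6, -0.6, -0.1]
finger_gap: 0.0856
grasp_force: 0.0
```

```bash
python3 - <<'E'
from h import *
o=status.observe();print(o['tool_pos'],R.from_quat(o['ee_rot']).as_matrix()[:,0],o['t'],o['wrist_force'])
import pickle
c=cam('wrist');pickle.dump(c,open('c2.pkl','wb'));save(c,'w3.png',s=1.4)
E
```

```text
[0.45253721 0.21667998 0.23120829] [-2.05157902e-01  9.78728887e-01  2.78643764e-05] 6.5 [ 0.55417832 -0.61217446 -0.13595673]
```

View pics/w3.png

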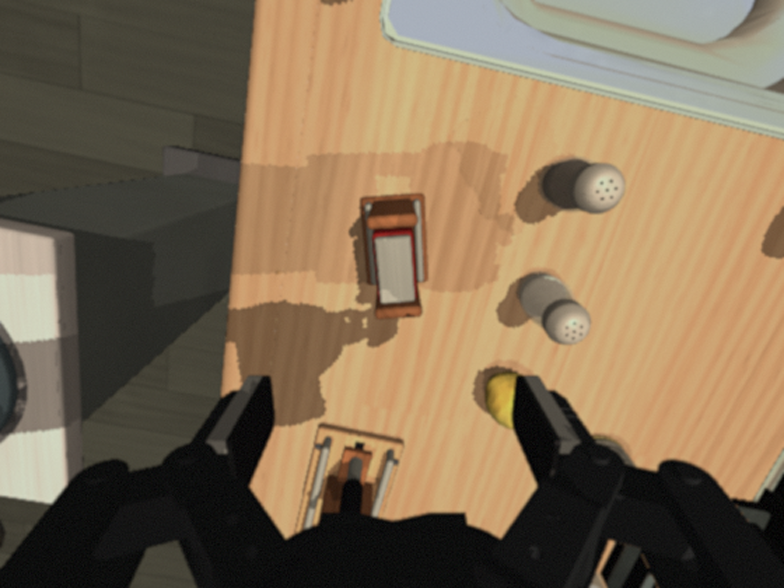

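The tin's lid has its corners at about (376,237), (413,234), (417,302) and (378,306), standing between the cheeks. The rack's +y end is at the bottom.

```bash
python3 - <<'E'
from h import *
import pickle
c=pickle.load(open('c2.pkl','rb'))
p=world(c,np.array([[376,237],[413,234],[417,302],[378,306]])/1.4,.103);print(p.round(4),p.mean(0))
e=(p[0]+p[1]-p[2]-p[3])/2;print('len',np.linalg.norm(e),'ang y',np.arctan2(e[1],e[0]))
w=(p[1]+p[2]-p[0]-p[3])/2;print(np.linalg.norm(w),'ang x+pi/2',np.arctan2(w[1],w[0])+np.pi/2)
q=world(c,np.array([[361,199],[424,195],[421,315],[376,318]])/1.4,[.0,.0,.098,.098]);print(q.round(4))
X=np.array([-.2052,.9787,0]);Y=np.array([.9787,.2052,0]);d=p.mean(0)-[.4525,.2167,.103];print('tool ang',np.arctan2(.9787,-.2052),'dx,dy cm',100*d@X,100*d@Y)
E
```

```text
[[0.4365 0.2411 0.103 ]
 [0.4598 0.248  0.103 ]
 [0.4729 0.2024 0.103 ]
 [0.4472 0.194  0.103 ]] [0.45408922 0.22136392 0.103     ]
len 0.04785999474862221 ang y 1.8222260401948518
0.025653362976515354 ang x+pi/2 1.8738792963457684
[[0.4175 0.2499 0.    ]
 [0.4707 0.2645 0.    ]
 [0.4786 0.1916 0.098 ]
 [0.4478 0.1828 0.098 ]]
tool ang 1.7774684950320945 dx,dy cm 0.42384684719593807 0.25124005671889493
```

{"method": "apply_moves", "body": {"plan": [{"dx":0.4,"dy":0.25,"dz":0,"yaw":0},{"dx":0,"dy":0,"dz":0,"yaw":-0.06},{"dx":0,"dy":0,"dz":4.5,"yaw":0},{"dx":0,"dy":0,"dz":4.5,"yaw":0},{"dx":0,"dy":0,"dz":4.5,"yaw":0},{"dx":0,"dy":0,"dz":2.2,"yaw":0},{"dx":0,"dy":0,"dz":2,"yaw":0},{"dx":0,"dy":0,"dz":0,"yaw":0},{"dx":0,"dy":0,"dz":0,"yaw":0}]}}

```text
t: 7.45
tool_pos: [0.4546, 0.2211, 0.0547]
ee_rot: [0.606, 0.795, 0.0, -0.0]
wrist_force: [0.7, 0.1, 1.5]
finger_gap: 0.0855
grasp_force: 0.0
```

{"method": "apply_moves", "body": {"plan": [{"dx":0,"dy":0,"dz":0,"yaw":0},{"dx":0,"dy":0,"dz":0,"yaw":0},{"dx":0,"dy":0,"dz":0,"yaw":0},{"dx":0,"dy":0,"dz":0,"yaw":0},{"dx":0,"dy":0,"dz":0,"yaw":0},{"dx":0,"dy":0,"dz":0,"yaw":0}], "hand": 0, "squeeze": 25}}

```text
t: 8.05
tool_pos: [0.4546, 0.2211, 0.0548]
ee_rot: [0.606, 0.796, 0.0, 0.0]
wrist_force: [-1.0, -0.6, 3.7]
finger_gap: 0.0274
grasp_force: 33.1
```

{"method": "apply_moves", "body": {"plan": [{"dx":0,"dy":0,"dz":-1,"yaw":0},{"dx":0,"dy":0,"dz":-2,"yaw":0},{"dx":0,"dy":0,"dz":-3,"yaw":0},{"dx":0,"dy":0,"dz":-3,"yaw":0},{"dx":0,"dy":0,"dz":-3,"yaw":0},{"dx":-2,"dy":-1,"dz":0,"yaw":0},{"dx":-3.1,"dy":-1.9,"dz":0,"yaw":0},{"dx":-3.1,"dy":-1.9,"dz":0,"yaw":0},{"dx":-2,"dy":-1.2,"dz":0,"yaw":0},{"dx":-1,"dy":-0.7,"dz":0,"yaw":0}]}}

```text
t: 9.05
tool_pos: [0.4188, 0.094, 0.1743]
ee_rot: [0.607, 0.795, -0.0, 0.0]
wrist_force: [0.5, 0.4, -2.5]
finger_gap: 0.0274
grasp_force: 32.5
```

{"method": "apply_moves", "body": {"plan": [{"dx":0,"dy":0,"dz":0,"yaw":-0.07},{"dx":0,"dy":0,"dz":0,"yaw":-0.13},{"dx":0,"dy":0,"dz":0,"yaw":-0.13},{"dx":0,"dy":0,"dz":0,"yaw":-0.13},{"dx":0,"dy":0,"dz":0,"yaw":-0.13},{"dx":0,"dy":0,"dz":0,"yaw":-0.13},{"dx":0,"dy":0,"dz":0,"yaw":-0.13},{"dx":0,"dy":0,"dz":0,"yaw":-0.13},{"dx":0,"dy":0,"dz":0,"yaw":-0.13},{"dx":0,"dy":0,"dz":0,"yaw":-0.1},{"dx":0,"dy":0,"dz":0,"yaw":-0.06},{"dx":0,"dy":0,"dz":0,"yaw":0}]}}

```text
t: 10.25
tool_pos: [0.4194, 0.0957, 0.1744]
ee_rot: [0.016, 1.0, 0.0, -0.0]
wrist_force: [-0.2, 0.5, -0.1]
finger_gap: 0.0276
grasp_force: 32.5
```

{"method": "apply_moves", "body": {"plan": [{"dx":0,"dy":0,"dz":2,"yaw":0},{"dx":0,"dy":0,"dz":4,"yaw":0},{"dx":0,"dy":0,"dz":3.6,"yaw":0},{"dx":0,"dy":0,"dz":2,"yaw":0},{"dx":0,"dy":0,"dz":0.6,"yaw":0},{"dx":0,"dy":0,"dz":0.3,"yaw":0},{"dx":0,"dy":0,"dz":0,"yaw":0},{"dx":0,"dy":0,"dz":0,"yaw":0}]}}

```text
t: 11.05
tool_pos: [0.4207, 0.0953, 0.0506]
ee_rot: [0.016, 1.0, -0.0, 0.001]
wrist_force: [-0.7, -0.3, -1.0]
finger_gap: 0.0279
grasp_force: 32.5
```

{"method": "apply_moves", "body": {"plan": [{"dx":0,"dy":0,"dz":0.1,"yaw":0},{"dx":0,"dy":0,"dz":0.1,"yaw":0},{"dx":0,"dy":0,"dz":0,"yaw":0}]}}

```text
t: 11.35
tool_pos: [0.4196, 0.0953, 0.0475]
ee_rot: [0.016, 1.0, -0.0, 0.0]
wrist_force: [-0.2, 0.9, -2.1]
finger_gap: 0.0277
grasp_force: 32.5
```

{"method": "apply_moves", "body": {"plan": [{"dx":0,"dy":0,"dz":0.1,"yaw":0},{"dx":0,"dy":0,"dz":0.05,"yaw":0},{"dx":0,"dy":0,"dz":0,"yaw":0}]}}

```text
t: 11.65
tool_pos: [0.4198, 0.0952, 0.0468]
ee_rot: [0.016, 1.0, -0.0, -0.0]
wrist_force: [-3.6, 0.2, 8.8]
finger_gap: 0.0274
grasp_force: 33.7
```

{"method": "apply_moves", "body": {"plan": [{"dx":0,"dy":0,"dz":0,"yaw":0},{"dx":0,"dy":0,"dz":0,"yaw":0},{"dx":0,"dy":0,"dz":0,"yaw":0},{"dx":0,"dy":0,"dz":0,"yaw":0},{"dx":0,"dy":0,"dz":0,"yaw":0},{"dx":0,"dy":0,"dz":0,"yaw":0},{"dx":0,"dy":0,"dz":-4,"yaw":0},{"dx":0,"dy":0,"dz":-4,"yaw":0},{"dx":0,"dy":0,"dz":-4,"yaw":0},{"dx":0,"dy":0,"dz":-4,"yaw":0}], "hand": 1}}

```text
t: 12.65
tool_pos: [0.4191, 0.0953, 0.2074]
ee_rot: [0.016, 1.0, 0.0, 0.0]
wrist_force: [0.3, 0.3, 0.1]
finger_gap: 0.0857
grasp_force: 0.0
```

{"method": "apply_moves", "body": {"plan": [{"dx":0,"dy":0,"dz":0,"yaw":0.1},{"dx":0,"dy":0,"dz":0,"yaw":0.14},{"dx":0,"dy":0,"dz":0,"yaw":0.14},{"dx":0,"dy":0,"dz":0,"yaw":0.14},{"dx":0,"dy":0,"dz":0,"yaw":0.14},{"dx":0,"dy":0,"dz":0,"yaw":0.14},{"dx":0,"dy":0,"dz":0,"yaw":0.14},{"dx":0,"dy":0,"dz":0,"yaw":0.14},{"dx":0,"dy":0,"dz":0,"yaw":0.14},{"dx":0,"dy":0,"dz":0,"yaw":0.14},{"dx":0,"dy":0,"dz":0,"yaw":0.14},{"dx":0,"dy":0,"dz":0,"yaw":0.07},{"dx":0,"dy":0,"dz":0,"yaw":0}]}}

```text
t: 13.95
tool_pos: [0.4193, 0.0953, 0.2057]
ee_rot: [0.718, 0.696, -0.0, -0.0]
wrist_force: [0.3, 0.4, -1.0]
finger_gap: 0.0857
grasp_force: 0.0
```

```bash
python3 - <<'E'
from h import *
o=status.observe();print(o['tool_pos'],R.from_quat(o['ee_rot']).as_matrix()[:,0],o['t'],o['wrist_force'])
import pickle
c=cam('wrist');pickle.dump(c,open('c3.pkl','wb'));save(c,'w4.png',s=1.4)
E
```

```text
[0.41931975 0.09528251 0.20566568] [3.07710956e-02 9.99526458e-01 1.29037726e-05] 13.95 [ 0.25787908  0.3820824  -1.0338053 ]
```

View pics/w4.png

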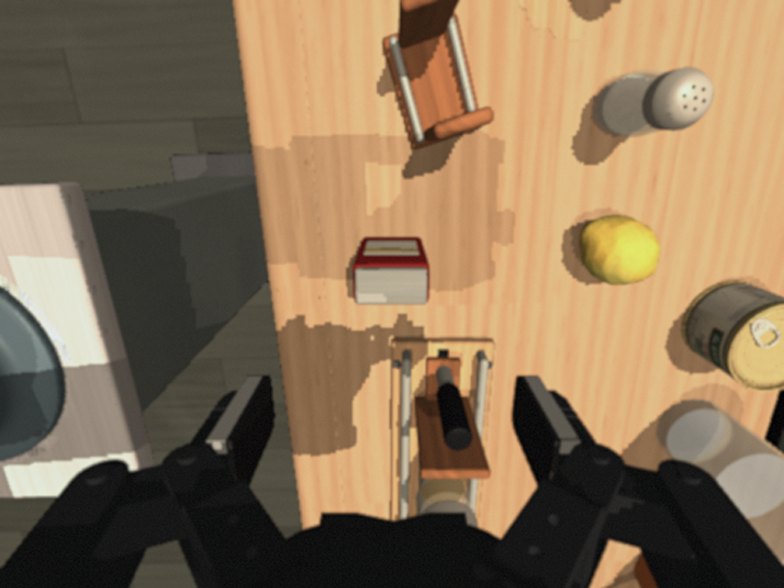

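The tin stands upright, with its lid corners at about (355,269), (428,267), (428,302) and (357,304). The stop's inner top edge runs from (420,476) to (488,472), and the grip's top is at (457,438).

```bash
python3 - <<'E'
from h import *
import pickle
c=pickle.load(open('c3.pkl','rb'))
p=world(c,np.array([[355,269],[428,267],[428,302],[357,304]])/1.4,.095);print(p.round(4),p.mean(0))
e=(p[1]+p[2]-p[0]-p[3])/2;print('len',np.linalg.norm(e),'ang',np.arctan2(e[1],e[0]))
print(world(c,np.array([[420,477],[488,473],[457,438]])/1.4,.109).round(4))
print(world(c,np.array([[392,341],[493,341]])/1.4,.012).round(4))
X=np.array([.0308,.9995,0]);Y=np.array([.9995,-.0308,0]);d=p.mean(0)-[.4193,.0953,.095];print('dx,dy cm',100*d@X,100*d@Y)
E
```

```text
[[0.3965 0.1065 0.095 ]
 [0.4423 0.1064 0.095 ]
 [0.4422 0.083  0.095 ]
 [0.3964 0.0831 0.095 ]] [0.41933701 0.09476311 0.095     ]
len 0.045802566792512475 ang -0.001372142375769579
[[ 0.435  -0.0447  0.109 ]
 [ 0.4833 -0.0427  0.109 ]
 [ 0.4607 -0.012   0.109 ]]
[[0.4168 0.0161 0.012 ]
 [0.506  0.0133 0.012 ]]
dx,dy cm -0.05354792219268026 0.005352675313809263
```

{"method": "apply_moves", "body": {"plan": [{"dx":0,"dy":0,"dz":4.5,"yaw":0},{"dx":0,"dy":0,"dz":4.5,"yaw":0},{"dx":0,"dy":0,"dz":4,"yaw":0},{"dx":0,"dy":0,"dz":2,"yaw":0},{"dx":0,"dy":0,"dz":0.7,"yaw":0},{"dx":0,"dy":0,"dz":0,"yaw":0},{"dx":0,"dy":0,"dz":0,"yaw":0}]}}

```text
t: 14.7
tool_pos: [0.4207, 0.0953, 0.0501]
ee_rot: [0.718, 0.696, 0.001, 0.001]
wrist_force: [0.3, -0.6, 0.6]
finger_gap: 0.0852
grasp_force: 0.0
```

{"method": "apply_moves", "body": {"plan": [{"dx":0,"dy":0,"dz":0,"yaw":0},{"dx":0,"dy":0,"dz":0,"yaw":0},{"dx":0,"dy":0,"dz":0,"yaw":0},{"dx":0,"dy":0,"dz":0,"yaw":0},{"dx":0,"dy":0,"dz":0,"yaw":0}], "hand": 0, "squeeze": 25}}

```text
t: 15.2
tool_pos: [0.4202, 0.0953, 0.0498]
ee_rot: [0.718, 0.696, 0.0, 0.001]
wrist_force: [-1.5, -0.2, 6.2]
finger_gap: 0.0496
grasp_force: 28.6
```

{"method": "apply_moves", "body": {"plan": [{"dx":0,"dy":0,"dz":-1,"yaw":0},{"dx":0,"dy":0,"dz":-2,"yaw":0},{"dx":0,"dy":0,"dz":-3,"yaw":0},{"dx":0,"dy":0,"dz":-4,"yaw":0},{"dx":0,"dy":0,"dz":-3,"yaw":0},{"dx":0,"dy":0,"dz":-1.5,"yaw":0},{"dx":0,"dy":0,"dz":0,"yaw":0},{"dx":0,"dy":0,"dz":0,"yaw":0}]}}

```text
t: 16.0
tool_pos: [0.4189, 0.0953, 0.1933]
ee_rot: [0.718, 0.696, -0.0, -0.0]
wrist_force: [-0.4, 0.3, -2.6]
finger_gap: 0.0498
grasp_force: 27.8
```

```bash
python3 - <<'E'
from h import *
import pickle
c=pickle.load(open('c3.pkl','rb'));save(c,'w4c.png',(270,310,370,380),s=7)
print(pix(c,[[.4585,-.0845,.111],[.4585,-.0905,.111],[.4585,-.044,.109]]).round(1))
s=cam('scene');pickle.dump(s,open('s4.pkl','wb'));save(s,'s4.png',(290,130,430,250),s=5)
E
```

```text
[[323.2 372.4]
 [323.1 376.8]
 [323.6 339.6]]
```

View pics/w4c.png

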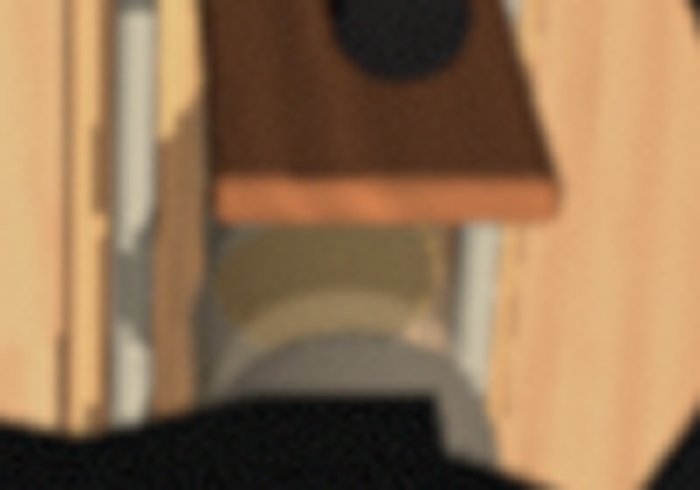

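View pics/s4.png

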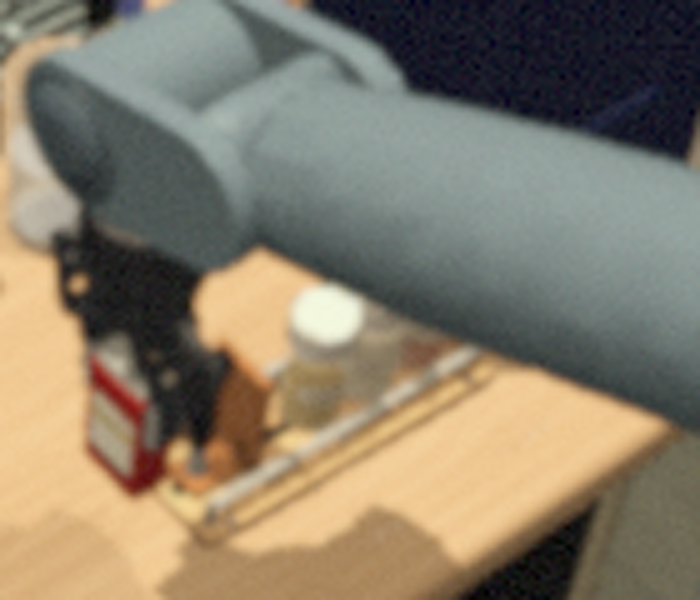

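The wrist crop shows the stop's inner top edge at row ≈341.7 and the nearest lid's edge arc starting at row ≈357.6. The scene crop shows the last jar's lid centred at (327,316), with a clear gap to the stop.

```bash
python3 - <<'E'
from h import *
import pickle
c=pickle.load(open('c3.pkl','rb'));s=pickle.load(open('s4.pkl','rb'));w=pickle.load(open('c1.pkl','rb'))
for z in(.09,.095,.1,.111): print(z,world(c,[[318.5,357.6]],z).round(4))
print('stop',world(c,[[325.4,341.7]],.109))
print('scene lid',world(s,[[290+327/5,130+316/5]],.111))
# lid in wrist view 2: bright blob edges along column through centre
im=w['img'].mean(2);print(im[200:270,285].round().astype(int).tolist())
print('rows 208..268 as y at z.111',world(w,[[285,r] for r in (206,210,215,255,258,260,262)],.111)[:,1].round(4))
print('scene stop corners',world(s,[[290+232/5,130+340/5],[290+268/5,130+383/5]],.109))
E
```

```text
0.09 [[ 0.4562 -0.0862  0.09  ]]
0.095 [[ 0.4555 -0.0811  0.095 ]]
0.1 [[ 0.4549 -0.076   0.1   ]]
0.111 [[ 0.4534 -0.0648  0.111 ]]
stop [[ 0.4603736  -0.04670814  0.109     ]]
scene lid [[ 0.45122446 -0.10807488  0.111     ]]
[95, 103, 108, 108, 108, 105, 97, 98, 101, 102, 101, 100, 104, 125, 154, 170, 187, 189, 187, 194, 198, 197, 199, 198, 197, 197, 198, 196, 198, 198, 197, 196, 196, 198, 203, 212, 216, 216, 216, 216, 216, 216, 213, 205, 187, 156, 139, 138, 137, 138, 139, 139, 138, 138, 140, 144, 149, 137, 108, 97, 114, 131, 137, 136, 137, 139, 138, 136, 138, 137]
rows 208..268 as y at z.111 [-0.0782 -0.0821 -0.087  -0.1289 -0.1322 -0.1344 -0.1366]
scene stop corners [[ 0.4742443  -0.04732435  0.109     ]
 [ 0.43348933 -0.04113463  0.109     ]]
```

{"method": "apply_moves", "body": {"plan": [{"dx":-2,"dy":0.5,"dz":0,"yaw":0},{"dx":-3.5,"dy":1,"dz":0,"yaw":0},{"dx":-3.5,"dy":1,"dz":0,"yaw":0},{"dx":-3.5,"dy":1,"dz":0,"yaw":0},{"dx":-2.5,"dy":0.7,"dz":0,"yaw":0},{"dx":-0.9,"dy":0.3,"dz":0,"yaw":0},{"dx":0,"dy":0,"dz":0,"yaw":0},{"dx":0,"dy":0,"dz":0,"yaw":0},{"dx":0,"dy":0,"dz":0,"yaw":0}]}}

```text
t: 16.95
tool_pos: [0.459, -0.0638, 0.1932]
ee_rot: [0.717, 0.697, -0.0, -0.001]
wrist_force: [-0.1, 0.8, -1.1]
finger_gap: 0.0492
grasp_force: 27.7
```

```bash
python3 - <<'E'
from h import *
import pickle
o=status.observe();print(o['tool_pos'],o['wrist_force'])
c=cam('wrist');pickle.dump(c,open('c5.pkl','wb'));save(c,'w5.png',s=1.4)
E
```

```text
[ 0.45900661 -0.06382646  0.19324972] [-0.09218631  0.83925955 -1.13673081]
```

View pics/w5.png

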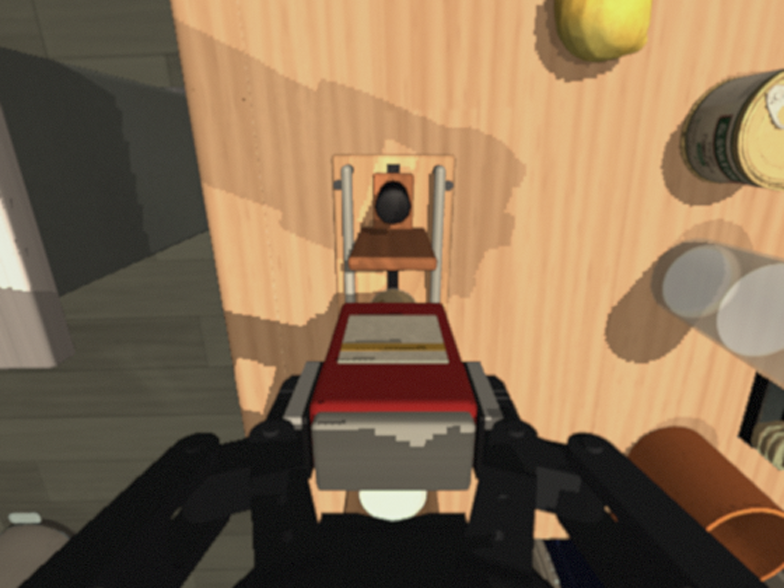

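The stop's top inner edge is at row 270, columns 349–436. The tin's lower front edge is at row 304, columns 341–446, centred on the stop. The rails sit at columns ≈348 and 437.

```bash
python3 - <<'E'
from h import *
import pickle
c=pickle.load(open('c5.pkl','rb'))
f=lambda n,uv,z:print(n,world(c,np.array(uv)/1.4,z).round(4).tolist())
f('stop',[[349,270],[436,269]],.109);f('tin low edge',[[341,304],[446,304]],.1435);f('rails',[[347,290],[438,290],[347,190],[438,190]],.03);f('grip',[[392,206]],.112)
E
```

```text
stop [[0.4353, -0.0456, 0.109], [0.4843, -0.0464, 0.109]]
tin low edge [[0.4344, -0.053, 0.1435], [0.4859, -0.0545, 0.1435]]
rails [[0.4236, -0.084, 0.03], [0.4936, -0.086, 0.03], [0.4284, -0.0089, 0.03], [0.4932, -0.0108, 0.03]]
grip [[0.4606, -0.0103, 0.112]]
```

{"method": "apply_moves", "body": {"plan": [{"dx":0,"dy":0,"dz":2,"yaw":0},{"dx":0,"dy":0,"dz":1,"yaw":0},{"dx":0,"dy":0,"dz":1,"yaw":0},{"dx":0,"dy":0,"dz":1,"yaw":0},{"dx":0,"dy":0,"dz":0,"yaw":0}]}}

```text
t: 17.5
tool_pos: [0.4585, -0.0645, 0.1422]
ee_rot: [0.718, 0.696, -0.001, -0.001]
wrist_force: [-0.3, -0.2, -2.0]
finger_gap: 0.0496
grasp_force: 27.7
```

{"method": "apply_moves", "body": {"plan": [{"dx":0,"dy":0,"dz":1,"yaw":0},{"dx":0,"dy":0,"dz":1,"yaw":0},{"dx":0,"dy":0,"dz":1,"yaw":0},{"dx":0,"dy":0,"dz":1,"yaw":0},{"dx":0,"dy":0,"dz":0.7,"yaw":0},{"dx":0,"dy":0,"dz":0,"yaw":0}]}}

```text
t: 18.1
tool_pos: [0.4586, -0.0647, 0.0954]
ee_rot: [0.718, 0.696, -0.001, -0.001]
wrist_force: [-0.8, -0.1, -1.2]
finger_gap: 0.0499
grasp_force: 27.7
```

{"method": "apply_moves", "body": {"plan": [{"dx":0,"dy":0,"dz":0.8,"yaw":0},{"dx":0,"dy":0,"dz":0.8,"yaw":0},{"dx":0,"dy":0,"dz":0.6,"yaw":0},{"dx":0,"dy":0,"dz":0,"yaw":0}]}}

```text
t: 18.5
tool_pos: [0.4587, -0.0647, 0.0737]
ee_rot: [0.718, 0.696, -0.0, -0.001]
wrist_force: [-0.1, 0.1, -2.0]
finger_gap: 0.0498
grasp_force: 27.7
```

{"method": "apply_moves", "body": {"plan": [{"dx":0,"dy":0,"dz":0.5,"yaw":0},{"dx":0,"dy":0,"dz":0.3,"yaw":0},{"dx":0,"dy":0,"dz":0.2,"yaw":0},{"dx":0,"dy":0,"dz":0,"yaw":0}]}}

```text
t: 18.9
tool_pos: [0.4593, -0.065, 0.0645]
ee_rot: [0.718, 0.696, -0.0, -0.0]
wrist_force: [0.1, -0.5, -0.6]
finger_gap: 0.0495
grasp_force: 27.7
```

{"method": "apply_moves", "body": {"plan": [{"dx":0,"dy":0,"dz":0.1,"yaw":0},{"dx":0,"dy":0,"dz":0.1,"yaw":0},{"dx":0,"dy":0,"dz":0.05,"yaw":0},{"dx":0,"dy":0,"dz":0,"yaw":0}]}}

```text
t: 19.3
tool_pos: [0.4594, -0.065, 0.0623]
ee_rot: [0.718, 0.696, -0.0, -0.0]
wrist_force: [0.3, -0.8, -1.4]
finger_gap: 0.0496
grasp_force: 27.7
```

{"method": "apply_moves", "body": {"plan": [{"dx":0,"dy":0,"dz":0.1,"yaw":0},{"dx":0,"dy":0,"dz":0.05,"yaw":0},{"dx":0,"dy":0,"dz":0,"yaw":0}]}}

```text
t: 19.6
tool_pos: [0.4597, -0.0651, 0.0618]
ee_rot: [0.718, 0.696, -0.0, -0.0]
wrist_force: [-4.5, 0.8, 8.8]
finger_gap: 0.0494
grasp_force: 28.7
```

{"method": "apply_moves", "body": {"plan": [{"dx":0,"dy":0,"dz":0,"yaw":0},{"dx":0,"dy":0,"dz":0,"yaw":0},{"dx":0,"dy":0,"dz":0,"yaw":0},{"dx":0,"dy":0,"dz":0,"yaw":0},{"dx":0,"dy":0,"dz":0,"yaw":0},{"dx":0,"dy":0,"dz":0,"yaw":0},{"dx":0,"dy":0,"dz":-3,"yaw":0},{"dx":0,"dy":0,"dz":-4,"yaw":0},{"dx":0,"dy":0,"dz":-4,"yaw":0},{"dx":0,"dy":0,"dz":-3,"yaw":0},{"dx":2.7,"dy":0,"dz":0,"yaw":0},{"dx":2.7,"dy":0,"dz":0,"yaw":0},{"dx":0,"dy":0,"dz":0,"yaw":0},{"dx":0,"dy":0,"dz":0,"yaw":0}], "hand": 1}}

```text
t: 21.0
tool_pos: [0.461, -0.0109, 0.2006]
ee_rot: [0.718, 0.696, -0.0, 0.0]
wrist_force: [-0.5, 0.2, -0.0]
finger_gap: 0.0852
grasp_force: 0.0
```

```bash
python3 - <<'E'
from h import *
import pickle
o=status.observe();print(o['tool_pos'],o['wrist_force'])
c=cam('wrist');pickle.dump(c,open('c6.pkl','wb'));save(c,'w6.png',s=1.4)
E
```

```text
[ 0.46102943 -0.0109079   0.20064442] [-0.47379947  0.15568841 -0.04171721]
```

View pics/w6.png

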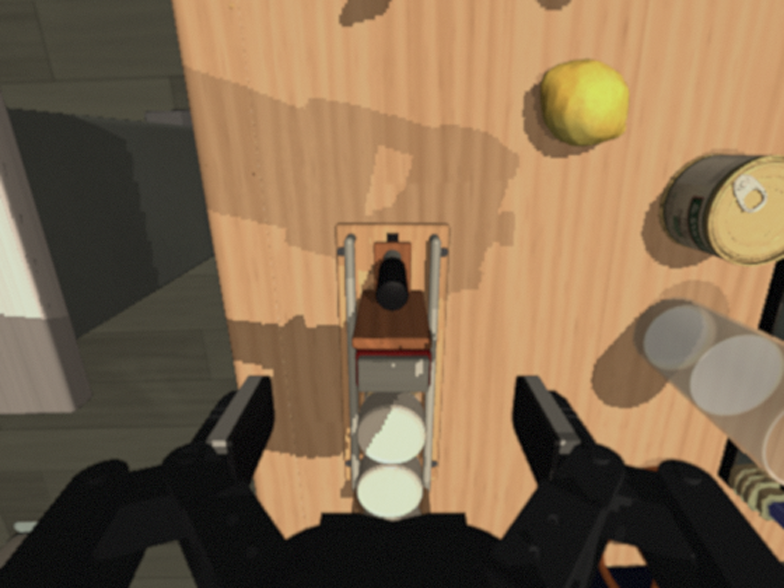

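The tin stands square in the rack at about (393,370), between the stop (edge at row 349) and the nearest lid (391,428). Next I'll grip the stop and push it up.

{"method": "apply_moves", "body": {"plan": [{"dx":0,"dy":0,"dz":4,"yaw":0},{"dx":0,"dy":0,"dz":4,"yaw":0},{"dx":0,"dy":0,"dz":4,"yaw":0},{"dx":0,"dy":0,"dz":1.6,"yaw":0},{"dx":0,"dy":0,"dz":0,"yaw":0},{"dx":0,"dy":0,"dz":0,"yaw":0}]}}

```text
t: 21.65
tool_pos: [0.4616, -0.0118, 0.0652]
ee_rot: [0.718, 0.696, 0.0, 0.0]
wrist_force: [0.3, 0.5, -0.1]
finger_gap: 0.0852
grasp_force: 0.0
```

{"method": "apply_moves", "body": {"plan": [{"dx":0,"dy":0,"dz":0,"yaw":0},{"dx":0,"dy":0,"dz":0,"yaw":0},{"dx":0,"dy":0,"dz":0,"yaw":0},{"dx":0,"dy":0,"dz":0,"yaw":0},{"dx":0,"dy":0,"dz":0,"yaw":0},{"dx":0,"dy":0,"dz":0,"yaw":0}], "hand": 0, "squeeze": 25}}

```text
t: 22.25
tool_pos: [0.4605, -0.011, 0.0653]
ee_rot: [0.718, 0.696, -0.001, -0.001]
wrist_force: [-6.1, -0.3, 7.9]
finger_gap: 0.0194
grasp_force: 25.1
```

{"method": "apply_moves", "body": {"plan": [{"dx":-0.3,"dy":0,"dz":0,"yaw":0},{"dx":-0.3,"dy":0,"dz":0,"yaw":0},{"dx":-0.3,"dy":0,"dz":0,"yaw":0},{"dx":-0.2,"dy":0,"dz":0,"yaw":0},{"dx":0,"dy":0,"dz":0,"yaw":0}]}}

```text
t: 22.75
tool_pos: [0.46, -0.0217, 0.0653]
ee_rot: [0.718, 0.696, -0.001, -0.001]
wrist_force: [-5.5, 2.4, 8.0]
finger_gap: 0.019
grasp_force: 25.2
```

{"method": "apply_moves", "body": {"plan": [{"dx":-0.15,"dy":0,"dz":0,"yaw":0},{"dx":-0.15,"dy":0,"dz":0,"yaw":0},{"dx":0,"dy":0,"dz":0,"yaw":0}]}}

```text
t: 23.05
tool_pos: [0.46, -0.0244, 0.0653]
ee_rot: [0.718, 0.696, -0.0, -0.001]
wrist_force: [-5.3, 3.8, 9.3]
finger_gap: 0.0194
grasp_force: 25.2
```

{"method": "apply_moves", "body": {"plan": [{"dx":-0.1,"dy":0,"dz":0,"yaw":0},{"dx":0,"dy":0,"dz":0,"yaw":0}]}}

```text
t: 23.25
tool_pos: [0.4599, -0.0253, 0.0653]
ee_rot: [0.718, 0.696, -0.0, -0.002]
wrist_force: [-5.9, 4.2, 9.1]
finger_gap: 0.0194
grasp_force: 25.2
```

{"method": "apply_moves", "body": {"plan": [{"dx":-0.1,"dy":0,"dz":0,"yaw":0},{"dx":0,"dy":0,"dz":0,"yaw":0}]}}

```text
t: 23.45
tool_pos: [0.4599, -0.0257, 0.0653]
ee_rot: [0.718, 0.696, 0.0, -0.002]
wrist_force: [-4.8, 7.3, 9.5]
finger_gap: 0.0195
grasp_force: 25.2
```

Resistance is rising, so the row is snug. One last small nudge, then release and rise.

{"method": "apply_moves", "body": {"plan": [{"dx":-0.05,"dy":0,"dz":0,"yaw":0},{"dx":0,"dy":0,"dz":0,"yaw":0}]}}

```text
t: 23.65
tool_pos: [0.4599, -0.0258, 0.0653]
ee_rot: [0.718, 0.696, 0.0, -0.002]
wrist_force: [-4.8, 8.7, 9.3]
finger_gap: 0.0197
grasp_force: 25.2
```

{"method": "apply_moves", "body": {"plan": [{"dx":0,"dy":0,"dz":0,"yaw":0},{"dx":0,"dy":0,"dz":0,"yaw":0},{"dx":0,"dy":0,"dz":0,"yaw":0},{"dx":0,"dy":0,"dz":0,"yaw":0},{"dx":0,"dy":0,"dz":0,"yaw":0},{"dx":0,"dy":0,"dz":0,"yaw":0},{"dx":0,"dy":0,"dz":-3,"yaw":0},{"dx":0,"dy":0,"dz":-4,"yaw":0},{"dx":0,"dy":0,"dz":-4,"yaw":0},{"dx":0,"dy":0,"dz":-4,"yaw":0},{"dx":0,"dy":0,"dz":0,"yaw":0},{"dx":0,"dy":0,"dz":0,"yaw":0}], "hand": 1}}

```text
t: 24.85
tool_pos: [0.461, -0.0277, 0.2155]
ee_rot: [0.718, 0.696, 0.0, 0.001]
wrist_force: [-0.0, 1.6, -0.6]
finger_gap: 0.0857
grasp_force: 0.0
```

```bash
python3 - <<'E'
from h import *
import pickle
o=status.observe();print(o['tool_pos'],o['wrist_force'])
c=cam('wrist');pickle.dump(c,open('c7.pkl','wb'));save(c,'w7.png',s=1.4)
E
```

```text
[ 0.46104817 -0.02770253  0.21553794] [-0.00341093  1.60509354 -0.58940509]
```

View pics/w7.png

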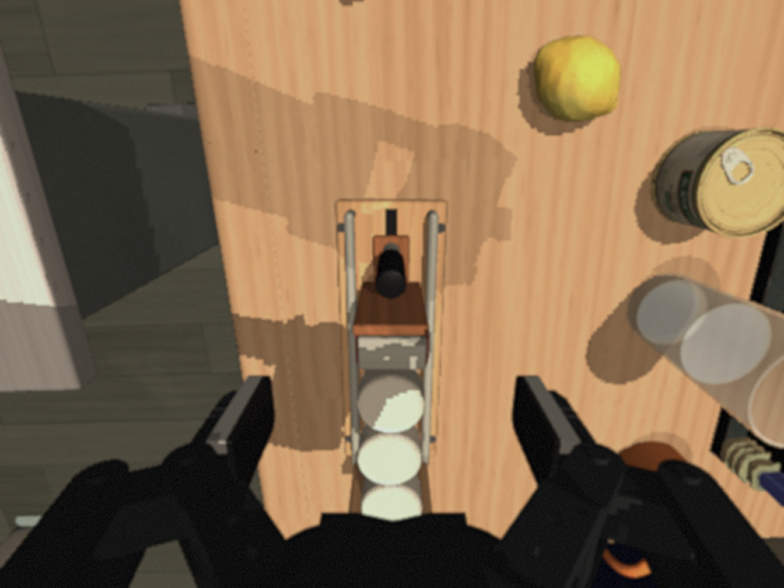

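The final view shows the stop (edge at row 334), the tin (335–370) and the lids (403, 459 and 500) standing in one closed row, all upright.

```bash
python3 -c "
from h import *
print(r.sign_off())"
```

```text
the job is handed in; nothing more can be done
None
```

I handed in the job at about 25 s of the 69 s allowed. The tin stands upright in the rack between the last jar and the stop, and the stop is pushed snug at an estimated joint value of 0.041 m; the hand-in returned no verdict.

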